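# Slide the flight controller into its aluminium case

## Robot

A 7-joint arm with a two-finger parallel gripper is mounted at the origin on the work surface. World frame = base frame: x ahead of the robot, y to its left, z up, the work surface at z = 0. Lengths are in m, angles in rad, forces in N, time in s.
With the tool pointing down it reaches from about 0.425 to 0.875 m from the base axis. Payload 8.4 kg.
Tool frame: the origin (TCP) lies between the finger pads; the fingertips stand 14 mm ahead of it and the grasp point (between the pads) lies 5 mm behind it; z points along the fingers, y is the line along which they close (so a half turn about z gives the same grasp; the last joint's range is limited). The gripper opens to 85 mm and grips with 20 to 120 N. Pads are 22 mm wide; open, the fingers measure 114 mm over their backs; the gripper's body (76 mm by 85 mm) begins 54 mm behind the grasp point. The pads swing forward as they close: fully open they stand 13 mm farther back than shut.
Start: joints at [1.182, 0.333, 0.04, 1.465, -0.013, 1.343, -0.059], TCP at [0.186, -0.623, 0.206] pointing down, gripper open.
Joint ranges: [-2.58, 2.58], [-0.38, 2.09], [-1.3, 1.39], [0.25, 2.4], [-1.5, 4.64], [0.08, 2.09], [-2.65, 2.65]. Speed limits (rad/s): [2.22, 2.22, 2.79, 2.79, 3.14, 3.14, 3.14].

## Interface

Orientations are given as a rotation vector (axis times angle).
In Python, from cell import arm, optics gives the robot as it stands.
- The arm moves only by the tool servo_tool, never from a script. Its argument "deltas" is a list of rows, each a list of 5 numbers: the closure, from 0 (fully open) to 1 (shut), then the shift along the tool's x, y, z in m, then the turn about the tool's z in degrees. A call has 1 to 12 rows; each row shifts and turns the commanded pose from where the row before left it, along the tool's axes as they then stand; what a row does not reach is not made up. A row lasts 1/10 s, in which the tool goes at most 50 mm and 8.59 degrees, less where a joint would pass 70% of its speed; a pose out of reach is approached as far as the arm can. A call with a gripper value outside its range is refused whole. The fingers move at their own pace and stop on an object; "grip_force" is the grip in N (left out, the last holds). Time passes only in rows, so rows that do not move let the fingers close. It gives the time, the measured TCP pose, the force, the opening and the grip force at its end, in the units of the state.
- arm.observe(): the state, without advancing time (a new reading comes with each control period).
- optics.get_image(name): name is "scene" or "top"; returns a dict with "pixels" (480x640x3 uint8, red, green, blue), "depth" (480x640 float32, m along the optical axis (not along the pixel's ray), 0 where there is no reading), "fx", "fy", "cx", "cy" (pixels), "distortion" ([k1, k2, p1, p2, k3] as OpenCV has them; the pictures are not rectified), "T" (4x4, takes a point from camera to world coordinates). Camera axes: x right, y up, looking along -z (the intrinsics and any distortion apply to the point x, -y, -z); pixel columns grow to the right and rows downward; lengths in m; the calibration is good to about 2 mm. A picture is of the moment at which its call begins.
- arm.finish_job(): hands the job in; it is judged then, once.
The state is a dict: "time_s": time; "joints": joint angles; "joint_vel": joint speeds; "effort": joint torques, N m; "eef_pos": TCP position; "eef_rot": TCP orientation; "contact_force": force on the tool from outside, world axes, zero at the start; "ft_torque": the same for the moment, N m; "gripper_width": finger opening in m; "grip_force": force on a finger pad.
Only numpy, scipy, OpenCV 4.12 (cv2) and the standard library are available. Lean on these libraries where they do the work, as an engineer would, in place of code of your own. Each camera call takes 0.05 s, during which the arm holds its last target. There are 200 camera calls.

## Task

Slide the clear cover of the parts box fully aside and leave it open, lift out the flight controller on its black sled and slide it, nose first and components up, into the aluminium case held in the vise until its tail with the USB socket is flush with the mouth of the case. Leave the other things on the bench where they are, and let go when it is home.

Things in the scene. Friction and masses are not known exactly. Their poses are not given: they have to be found in the camera images.
- partsbox: Grey parts box, fixed, 104 (x) x 142 (y) x 30 high mm, 4 mm walls. Origin: centre of its underside. Yaw within 35 degrees of 0. Two bays side by side in x, parted by a 4 mm divider at x = 0, 21 high; each is 46 (x) x 134 (y) inside, floor at z = 4. Lips on the end walls (y = -71, 71) leave 130 clear in y at the top. The sled lies in the bay at x = -48..-2; spare standoffs in the other.
- bay (a point): Middle of the floor of the sled's bay (box frame x = -25, y = 0, z = 4 mm), axes as the box. The sled lies flat there, its length along y, nose to -y, with about 3 mm beside its long sides and 30 to 44 mm beyond each end, so in the bay it can only be taken by its two ends.
- cover (a joint): Clear flat cover (47 x 139 x 3 mm, its top at z = 25) that slides in grooves in the end walls along the box's +x. 0 = over the sled's bay; 0.048 (m) = end stop, wholly over the other bay, the sled's bay open. It stays where it is left and takes 1 to 2 N to move. It may start a few mm open.
- cover_rib (a point): Middle of the top edge of the grey rib on the cover, by which it is pushed or pinched: 8 mm thick (along the box's x), 60 mm long (along y), 16 mm high, from z = 25 to z = 41 above the bench. Axes as the box. It lies at box x = -24.5 mm plus the joint value.
- sled: The flight controller: green board on a black sled, loose, about 60 g, 58 (x) x 40 (y) x 14 high mm outside. Origin: centre of its underside; +x towards the nose, z up through the components. The nose's last 5 mm are slimmer (36 wide, z = 1.5 to 11.5); the tail (-x) is flat with a steel USB socket. Rigid: may be gripped by its ends (58) or sides (40). In the box its underside is at z = 4.
- sled_tail (a point): Middle of the lower edge of the sled's tail end, 29 mm from its origin along -x. Axes as the sled.
- vise: Dark steel bench vise, fixed, that holds the aluminium case. Origin: on the bench under the middle of the case. Yaw -92 to -15 degrees. Jaws at x = -2..28, y = -38..38 mm, up to z = 50; base x = -30..40, y = -54..46, 12 high; screw and toggle bar reach y = -66. Nothing of it stands in front of the mouth (x below -30).
- case_mouth (a point): Middle of the lower edge of the mouth of the case: x = -30, y = 0, z = 37 mm in the vise's frame, axes as the vise. Case: rectangular tube along x, outside 62 x 48 wide, z = 34 to 56 (ribs to 57), walls 3 mm; opening 42 wide x 16 high; a cap shuts it 58 mm in. The sled goes in along +x; when home its tail lies at this point, its nose towards +x.
- clipstand: Bystander: weighted round stand (66 mm across, 15 high) with a post and chrome spring clip that holds a small upright green board (36 mm wide), 161 mm high in all. Origin: centre of its underside. Loose.
- tweezercase: Bystander: red tweezer case lying on the bench, 135 (x) x 21 x 13 high mm. Origin: centre of its underside.
- motorbell: Bystander: gold-tone motor bell, 28 mm across, 18 high, with a stub shaft to 28 mm. Origin: centre of its underside.
- antennamount: Bystander: black plastic antenna mount, 34 (x) x 28 mm, 34 high. Origin: centre of its underside.
- narrowcase: Bystander: an empty, narrower aluminium case (not the one to use) lying on the bench, 50 (x) x 34 x 18 high mm, open at both ends. Origin: centre of its underside.
- solderspool: Bystander: solder spool lying flat, 49 mm across, 28 high. Origin: centre of its underside.
- fluxbottle: Bystander: small clear bottle with black cap, 40 mm across, 85 high. Origin: centre of its underside.
- hexdriver: Bystander: hex driver lying on the bench along its x, black handle 13 mm thick and steel shaft, 126 long, 16 high. Origin: on the bench under the front end of its handle; handle to -x, shaft to +x, each 60 to 66 mm.
Mind the look-alikes: they are no part of the job. What is shaped like the vise but orange is not meant.

How it is judged:
On the way, in this order (a step that is already met when the one before it is completed fails the run):
1. the cover is slid fully aside (value of joint cover above 0.044 m), for 0.2 s.
2. the sled is lifted out of the box (z of sled in the frame of partsbox above 0.035 m and value of joint cover above 0.04 m), for 0.1 s.
At the end, for the whole second after the job is handed in: the sled is in the case in the vise, nose first and components up, its tail within 3 mm of flush with the mouth (as read by its pose), level and straight within about 5 degrees, at rest and released; the cover is still aside (over 40 mm) (x of sled_tail in the frame of case_mouth between -0.003 and 0.006 m and y of sled_tail in the frame of case_mouth between -0.004 and 0.004 m and z of sled_tail in the frame of case_mouth between -0.003 and 0.004 m and x of sled in the frame of case_mouth above 0.02 m and angle between the x axis of sled and the x axis of vise, either way round below 0.08 rad and angle between sled's own z axis and vertical below 0.1 rad and value of joint cover above 0.04 m and linear speed of sled below 0.02 m/s); the robot touches nothing.
It fails at once if another thing on the bench is pushed more than 15 mm (distance of any of clipstand, tweezercase, motorbell, antennamount, narrowcase, solderspool, fluxbottle, hexdriver from where it was at the start of the episode above 0.015 m).
It fails at once if another thing on the bench is tipped over (angle between any of clipstand, tweezercase, motorbell, antennamount, narrowcase, solderspool, fluxbottle, hexdriver's own z axis and vertical above 0.35 rad).
It also fails if it takes over 61 s, if anything falls off the work surface, if the arm or the gripper's body presses on something with over 40 N, if the wrist force passes 120 N, or if a joint passes its speed limit or range.

## Working session

There is one attempt and no reset: what is moved stays moved. The work goes in short steps, Python scripts to look and compute and a tool call to move; the robot and the scene stay as the last step left them, time stands still between calls to the robot, and variables do not carry over. Pictures are saved under pics/ and viewed, at most 10 in all, crops included, and the job is handed in when it is done.

Besides the shell and the picture viewer there is one more tool, called as name([rows], argument=value, ...), one row to a line, values as JSON. servo_tool: Moves the arm, as the interface text tells. Its arguments: {"type":"object","properties":{"deltas":{"type":"array","items":{"type":"array","items":{"type":"number"}}},"grip_force":{"type":"number"}},"required":["deltas"]}

```bash
mkdir -p pics; ls
cat > h.py <<'E'
import numpy as np, cv2, pickle
from cell import arm, optics
def grab(n):
    im=optics.get_image(n); pickle.dump(im,open(f'{n}.pkl','wb')); return im
def load(n): return pickle.load(open(f'{n}.pkl','rb'))
def und(im,uv):
    K=np.array([[im['fx'],0,im['cx']],[0,im['fy'],im['cy']],[0,0,1.]])
    return cv2.undistortPoints(np.float64(uv).reshape(-1,1,2),K,np.float64(im['distortion'])).reshape(-1,2)
def ray(im,uv):
    p=und(im,uv); d=np.c_[p[:,0],-p[:,1],-np.ones(len(p))]; T=np.array(im['T']); return T[:3,3],d@T[:3,:3].T
def onz(im,uv,z):
    o,d=ray(im,uv); return o+d*((z-o[2])/d[:,2])[:,None]
def pts(im,uv):
    uv=np.int32(uv); o,d=ray(im,uv); return o+d*im['depth'][uv[:,1],uv[:,0]][:,None]
def proj(im,P):
    T=np.array(im['T']); p=(np.atleast_2d(P)-T[:3,3])@T[:3,:3]; p=p*[1,-1,-1]
    K=np.array([[im['fx'],0,im['cx']],[0,im['fy'],im['cy']],[0,0,1.]])
    return cv2.projectPoints(p,np.zeros(3),np.zeros(3),K,np.float64(im['distortion']))[0].reshape(-1,2)
E
python3 - <<'E'
from h import *
for n in('top','scene'):
    im=grab(n); cv2.imwrite(f'pics/{n}0.png',im['pixels'][...,::-1]); print(n,np.round(im['T'],3).tolist(),im['fx'],im['distortion'])
s=arm.observe(); print({k:np.round(v,3).tolist() for k,v in s.items()})
E
```

```text
pics
top [[0.002, 0.998, -0.068, 0.464], [-1.0, 0.003, 0.011, 0.017], [0.011, 0.068, 0.998, 1.32], [0.0, 0.0, 0.0, 1.0]] 598.3686715216722 [-0.00076931  0.          0.          0.          0.        ]
scene [[0.765, -0.393, 0.51, 1.218], [0.644, 0.46, -0.611, -0.765], [0.006, 0.796, 0.605, 0.855], [0.0, 0.0, 0.0, 1.0]] 543.8074849679886 [-0.13371183  0.          0.          0.          0.        ]
{'time_s': 0.1, 'joints': [1.182, 0.334, 0.04, 1.466, -0.013, 1.343, -0.059], 'joint_vel': [0.0, -0.003, -0.0, -0.003, -0.001, 0.002, 0.001], 'effort': [0.004, -66.002, 1.37, -40.647, 0.017, 0.009, 0.0], 'eef_pos': [0.186, -0.622, 0.205], 'eef_rot': [-3.107, -0.453, 0.001], 'contact_force': [-0.17, -0.308, -0.383], 'ft_torque': [-0.018, -0.023, 0.016], 'grip_force': 0.0, 'gripper_width': 0.086}
```

View pics/top0.png

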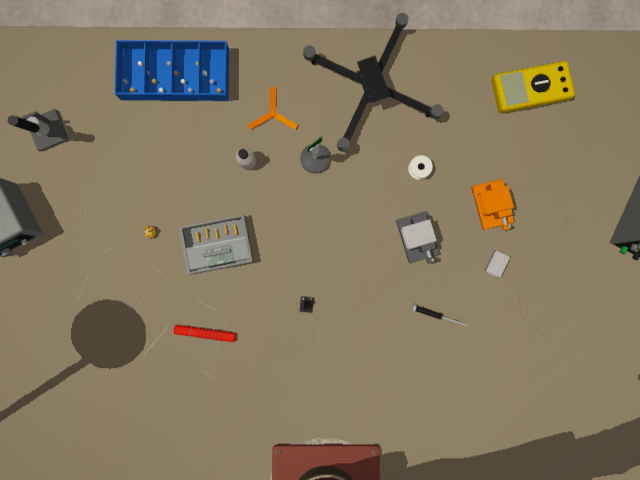

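View pics/scene0.png

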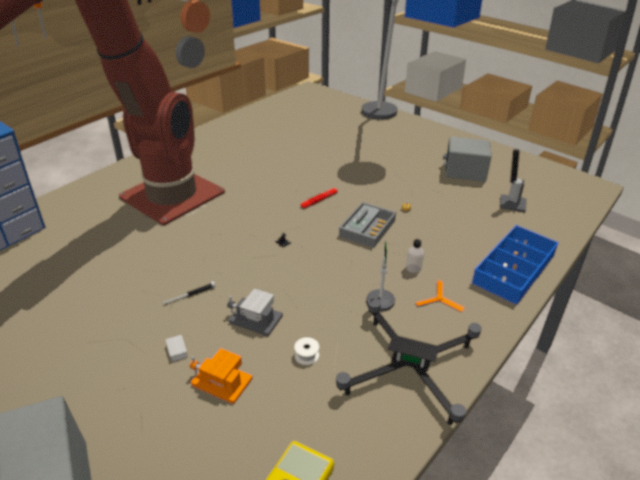

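The top view shows the grey parts box at (217,245), with its rib near (217,252) and gold standoffs at (215,233). There are two vises, a dark one at (419,238) and an orange one at (494,205). The narrow case is at (497,264). The dark steel vise is the one the task describes. I'll check the calibration and enlarge the box and vise.

Run:
```python
from h import *
for n in('top','scene'):
    im=load(n); print(n,proj(im,[[0,0,0],[.186,-.623,.206],[.5,0,0]]).round(1).tolist(),im['cx'],im['cy'])
im=load('top'); p=im['pixels'][...,::-1]
a=cv2.resize(p[205:285,170:265],None,fx=4,fy=4,interpolation=cv2.INTER_CUBIC)
b=cv2.resize(p[205:285,380:475],None,fx=4,fy=4,interpolation=cv2.INTER_CUBIC)
sc=load('scene')['pixels'][...,::-1]
c=cv2.resize(sc[195:260,325:420],None,fx=4,fy=4,interpolation=cv2.INTER_CUBIC)[:260]
d=cv2.resize(sc[275:340,215:310],None,fx=4,fy=4,interpolation=cv2.INTER_CUBIC)[:260]
cv2.imwrite('pics/crop1.png',np.vstack([np.hstack([a,b]),np.hstack([c,d])]))
print(pts(im,[[217,252],[215,233],[419,232],[300,400],[217,264]]).round(4).tolist())
```

```text
top [[325.1, 497.9], [665.6, 433.8], [325.6, 265.1]] 324.38987164343564 240.81740064558144
scene [[172.0, 194.5], [-34.0, 267.9], [295.9, 263.5]] 320.6733845209442 244.72437521665793
[[0.5264, 0.2326, 0.0404], [0.5696, 0.2429, 0.0089], [0.5691, -0.1971, 0.0582], [0.2065, 0.0551, -0.0036], [0.5014, 0.236, 0.0185]]
```

View pics/crop1.png

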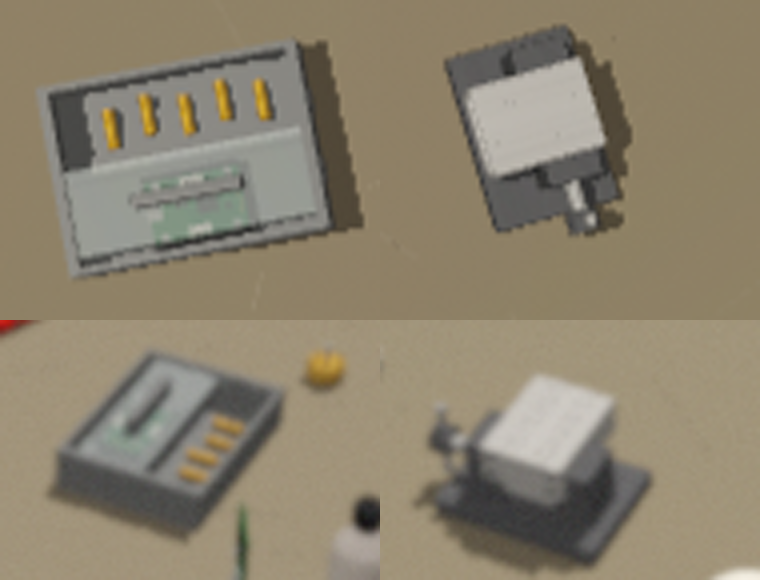

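The crop confirms both targets. The box's sled bay, with the rib and green board, is on the near side, so box yaw is about +10°. The dark vise holds a light aluminium case with its mouth to image left (+y), screw at (580,220), so yaw is about −74°. Next I'll measure both from the top depth, and check against the scene camera.

```bash
cat > meas.py <<'E'
from h import *
def cloud(im,box):
    u0,v0,u1,v1=box; uv=np.stack(np.meshgrid(np.arange(u0,u1),np.arange(v0,v1)),-1).reshape(-1,2)
    P=pts(im,uv); return uv,P
def rect(P):
    r=cv2.minAreaRect(np.float32(P[:,:2]*1000)); return np.round(r[0],1),np.round(r[1],1),round(r[2],1)
E
python3 - <<'E'
from meas import *
for n,bb,vb in(('top',(170,205,265,285),(385,200,455,275)),('scene',(325,190,420,260),(215,275,310,345))):
    im=load(n)
    uv,P=cloud(im,bb); z=P[:,2]; print(n,'table',np.round(np.median(z[z<.003])*1000,1))
    rim=P[(z>.026)&(z<.034)]; print(' rim',rect(rim),len(rim))
    rb=P[(z>.036)&(z<.046)]; print(' rib',len(rb),rect(rb),np.median(rb[:,2]))
    uv,P=cloud(im,vb); z=P[:,2]; t=P[(z>.052)&(z<.062)]; print(' case',rect(t),len(t),np.median(t[:,2]))
    g=im['pixels'][uv[:,1],uv[:,0]].astype(int)
    b=P[(z>.006)&(z<.018)]; print(' base',rect(b),len(b))
# sled green in top
im=load('top'); hsv=cv2.cvtColor(im['pixels'],cv2.COLOR_RGB2HSV)[205:285,170:265]
m=(hsv[...,0]>40)&(hsv[...,0]<85)&(hsv[...,1]>45); v,u=np.nonzero(m); 
q=onz(im,np.c_[u+170,v+205],.012); print('green',len(q),rect(q))
E
```

```text
top table -0.2
 rim (array([544.9, 238.6]), array([104.5, 142.7]), 11.3) 995
 rib 108 (array([556.9, 236.9]), array([ 81.9, 144.4]), 29.4) 0.04127590260612313
 case (array([ 554.3, -200.8]), array([99.8, 62.6]), 16.5) 662 0.0560732239046533
 base (array([ 560.1, -207.4]), array([151.4, 162.2]), 88.8) 580
scene table 0.3
 rim (array([572.5, 224.5]), array([178.1, 269.5]), 32.8) 481
 rib 77 (array([623.5, 190.8]), array([ 53. , 250.5]), 66.8) 0.041627605551601055
 case (array([ 556.5, -202.3]), array([95.4, 66.8]), 16.3) 510 0.05629112566689892
 base (array([ 535.6, -185.4]), array([121.2, 183.5]), 55.8) 511Traceback (most recent call last):
  File "<stdin>", line 13, in <module>
  File "h.py", line 12, in onz
    o,d=ray(im,uv); return o+d*((z-o[2])/d[:,2])[:,None]
        ~~~^^^^^^^
  File "h.py", line 10, in ray
    p=und(im,uv); d=np.c_[p[:,0],-p[:,1],-np.ones(len(p))]; T=np.array(im['T']); return T[:3,3],d@T[:3,:3].T
  File "h.py", line 8, in und
    return cv2.undistortPoints(np.float64(uv).reshape(-1,1,2),K,np.float64(im['distortion'])).reshape(-1,2)
           ~~~~~~~~~~~~~~~~~~~^^^^^^^^^^^^^^^^^^^^^^^^^^^^^^^^^^^^^^^^^^^^^^^^^^^^^^^^^^^^^^^
cv2.error: OpenCV(4.12.0) /io/opencv/modules/calib3d/src/undistort.dispatch.cpp:347: error: (-215:Assertion failed) CV_IS_MAT(_src) && CV_IS_MAT(_dst) && (_src->rows == 1 || _src->cols == 1) && (_dst->rows == 1 || _dst->cols == 1) && _src->cols + _src->rows - 1 == _dst->rows + _dst->cols - 1 && (CV_MAT_TYPE(_src->type) == CV_32FC2 || CV_MAT_TYPE(_src->type) == CV_64FC2) && (CV_MAT_TYPE(_dst->type) == CV_32FC2 || CV_MAT_TYPE(_dst->type) == CV_64FC2) in function 'cvUndistortPointsInternal'
```

```bash
cat >> meas.py <<'E'
def comp(im,box,lo,hi):
    uv,P=cloud(im,box); u0,v0,u1,v1=box; sh=(v1-v0,u1-u0)
    m=((P[:,2]>lo)&(P[:,2]<hi)).reshape(sh).astype(np.uint8)
    n,l,st,_=cv2.connectedComponentsWithStats(cv2.morphologyEx(m,cv2.MORPH_OPEN,np.ones((3,3)))) 
    k=1+np.argmax(st[1:,4]); return uv[l.ravel()==k],P[l.ravel()==k]
E
python3 - <<'E'
from meas import *
for n,bb,vb in(('top',(170,205,265,285),(385,200,455,275)),('scene',(325,190,420,260),(215,275,310,345))):
    im=load(n); _,t=comp(im,vb,.0535,.0595); print(n,'case',rect(t),len(t),np.median(t[:,2]))
    _,b=comp(im,vb,.008,.016); print(' base',rect(b),len(b))
    if n=='scene': _,t=comp(im,bb,.027,.033); print('rim',rect(t),len(t))
    uv,P=cloud(im,bb); c,s=np.cos(np.radians(11.3)),np.sin(np.radians(11.3)); L=(P[:,:2]*1000-[544.9,238.6])@np.array([[c,-s],[s,c]])
    m=(P[:,2]>.037)&(P[:,2]<.045)&(abs(L[:,0])<45)&(abs(L[:,1])<50); print('rib',m.sum(),L[m].mean(0).round(1),L[m].min(0).round(1),L[m].max(0).round(1))
    px=im['pixels'][uv[:,1],uv[:,0]].astype(int); g=px[:,1]-(px[:,0]+px[:,2])/2
    m=(g>8)&(abs(L[:,0])<50)&(abs(L[:,1])<70)
    if m.sum():
        Q=onz(im,uv[m],.012)[:,:2]*1000; Q=(Q-[544.9,238.6])@np.array([[c,-s],[s,c]]); print('green',m.sum(),np.percentile(Q,[2,98],axis=0).round(1).tolist(),np.median(P[m,2]))
E
```

```text
top case (array([ 573. , -204.6]), array([38.1, 27.5]), 85.6) 147 0.056497107942303115
 base (array([ 524.4, -193. ]), array([29.7, 32. ]), 13.8) 157
rib 93 [-19.2  -0. ] [-23.5 -29.4] [-15.   28.5]
green 378 [[-42.1, -46.6], [35.9, 39.9]] 0.022780175089626598
scene case (array([ 566.6, -199. ]), array([49.5, 65.8]), 15.9) 418 0.05641843015991843
 base (array([ 566. , -204.3]), array([99.3, 71.2]), 17.5) 403
rim (array([537., 166.]), array([5.3, 7.6]), 38.3) 9
rib 49 [-17.9  -4.9] [-25.2 -35. ] [-12.9  30.1]
green 117 [[-39.6, -31.7], [34.4, 36.4]] 0.023756708133546356
```

Run:
```python
from meas import *
im=load('top'); px=im['pixels'][200:275,385:455]; 
hsv=cv2.cvtColor(px,cv2.COLOR_RGB2HSV); m=((hsv[...,2]>140)&(hsv[...,1]<40)).astype(np.uint8)
m=cv2.morphologyEx(m,cv2.MORPH_OPEN,np.ones((5,5)))
v,u=np.nonzero(m); Q=onz(im,np.c_[u+385,v+200],.0565); print(len(u),rect(Q))
P=pts(im,np.c_[u+385,v+200]); print(np.percentile(P[:,2],[5,50,95]), rect(P))
```

```text
675 (array([ 565.1, -195.4]), array([47.8, 65. ]), 16.1)
[0.04919611 0.05588577 0.06046061] (array([ 532.3, -101.9]), array([ 50.3, 270.6]), 19.3)
```

servo_tool([
  [1,0.03,-0.04,0,0],
  [1,0.03,-0.04,0,0],
  [1,0.03,-0.04,0,0],
  [1,0.03,-0.04,0,0],
  [1,0.03,-0.04,0,0],
  [1,0.03,-0.04,0,0],
  [1,0,-0.05,0,0],
  [1,0,-0.05,0,0],
  [1,0,-0.05,0,0],
  [1,0,-0.05,0,0],
], grip_force=30)

```text
time_s: 1.1
eef_pos: [0.2449, -0.1818, 0.1998]
eef_rot: [-3.095, -0.449, 0.013]
contact_force: [-0.4, -2.1, -0.2]
gripper_width: 0.0005
grip_force: 0.0
```

Both views agree on the case: centre about (566,−197) mm, yaw −74°. The cover is about 5 mm open. Now I'll move to the start point behind the rib.

servo_tool([
  [1,0.036,-0.032,0,0],
  [1,0.036,-0.032,0,0],
  [1,0.036,-0.032,0,0],
  [1,0.036,-0.032,0,0],
  [1,0.036,-0.032,0,0],
  [1,0.036,-0.032,0,0],
  [1,0.036,-0.032,0,0],
  [1,0.036,-0.032,0,0],
  [1,0.036,-0.032,0,0],
  [1,0.036,-0.032,0,0],
  [1,0,0,0,5],
  [1,0,0,0,0],
])

```text
time_s: 2.3
eef_pos: [0.5005, 0.2261, 0.2023]
eef_rot: [-3.111, -0.316, 0.015]
contact_force: [-0.5, -0.5, 0.1]
gripper_width: -0.0001
grip_force: 0.0
```

```bash
cat > to.py <<'E'
import sys,numpy as np
from scipy.spatial.transform import Rotation as R
from cell import arm
# to.py x y z yaw(of tool x)
t=np.array(list(map(float,sys.argv[1:4]))); s=arm.observe(); M=R.from_rotvec(s['eef_rot']).as_matrix()
yaw=np.degrees(np.arctan2(M[1,0],M[0,0])); d=M.T@(t-s['eef_pos'])
print('pos',np.round(s['eef_pos'],4),'yaw',round(yaw,2),'tilt z',M[:,2].round(3),'shift',d.round(4),'turn',round(yaw-float(sys.argv[4]),2),'t',s['time_s'],'joints',np.round(s['joints'],2),'F',np.round(s['contact_force'],1))
E
python3 to.py .5018 .23 .1 11.3
```

```text
pos [0.5005 0.2261 0.2023] yaw 11.61 tilt z [-0.011  0.014 -1.   ] shift [ 0.0029 -0.002   0.1024] turn 0.31 t 2.3 joints [ 0.31  0.25 -0.93  1.68  0.18  1.32 -2.02] F [-0.5 -0.5  0.1]
```

servo_tool([
  [1,0.003,-0.002,0.045,0],
  [1,0,0,0.045,0],
  [1,0,0,0.04,0],
  [1,0,0,0.02,0],
  [1,0,0,0.005,0],
  [1,0,0,0,0],
])

```text
time_s: 2.9
eef_pos: [0.5023, 0.2283, 0.0491]
eef_rot: [-3.114, -0.316, 0.01]
contact_force: [0.0, 0.8, 0.2]
gripper_width: -0.0002
grip_force: 0.0
```

```bash
python3 to.py .5018 .23 .047 11.3
```

```text
pos [0.5023 0.2283 0.0491] yaw 11.58 tilt z [-0.008  0.011 -1.   ] shift [-0.0001 -0.0018  0.0021] turn 0.28 t 2.9 joints [ 0.23  0.41 -0.86  1.85  0.34  1.05 -2.14] F [0.  0.8 0.2]
```

servo_tool([
  [1,0.005,0,0.002,0],
  [1,0.007,0,0,0],
  [1,0.007,0,0,0],
  [1,0.007,0,0,0],
  [1,0.007,0,0,0],
  [1,0.007,0,0,0],
  [1,0.007,0,0,0],
  [1,0.003,0,0,0],
  [1,0,0,0,0],
])

```text
time_s: 3.8
eef_pos: [0.5516, 0.2394, 0.0463]
eef_rot: [-3.113, -0.315, 0.01]
contact_force: [0.5, -0.3, 1.4]
gripper_width: 0.0001
grip_force: 0.0
```

servo_tool([
  [1,0.002,0,0,0],
  [1,0.002,0,0,0],
])

```text
time_s: 4.0
eef_pos: [0.5551, 0.24, 0.0464]
eef_rot: [-3.113, -0.315, 0.01]
contact_force: [-0.5, 0.5, 0.8]
gripper_width: -0.0004
grip_force: 0.0
```

servo_tool([
  [1,0.002,0,0,0],
  [1,0.001,0,0,0],
])

```text
time_s: 4.2
eef_pos: [0.5584, 0.2406, 0.0465]
eef_rot: [-3.113, -0.315, 0.01]
contact_force: [-0.1, -0.4, 0.8]
gripper_width: 0.0003
grip_force: 0.0
```

servo_tool([
  [1,0.001,0,0,0],
  [1,0.001,0,0,0],
])

```text
time_s: 4.4
eef_pos: [0.5602, 0.2411, 0.0464]
eef_rot: [-3.113, -0.315, 0.01]
contact_force: [0.3, -0.2, -0.2]
gripper_width: -0.0003
grip_force: 0.0
```

```bash
python3 - <<'E'
from meas import *
im=grab('scene'); uv,P=cloud(im,(325,180,430,260)); c,s=np.cos(np.radians(11.3)),np.sin(np.radians(11.3))
cv2.imwrite('pics/push.png',cv2.resize(im['pixels'][160:280,300:460,::-1],None,fx=5,fy=5,interpolation=cv2.INTER_CUBIC))
E
python3 to.py .5018 .23 .047 11.3
```

```text
pos [0.5603 0.241  0.0464] yaw 11.55 tilt z [-0.008  0.012 -1.   ] shift [-0.0595 -0.0009 -0.0003] turn 0.25 t 4.45 joints [ 0.17  0.52 -0.82  1.71  0.4   1.1  -2.14] F [ 0.2 -0.   0.1]
```

View pics/push.png

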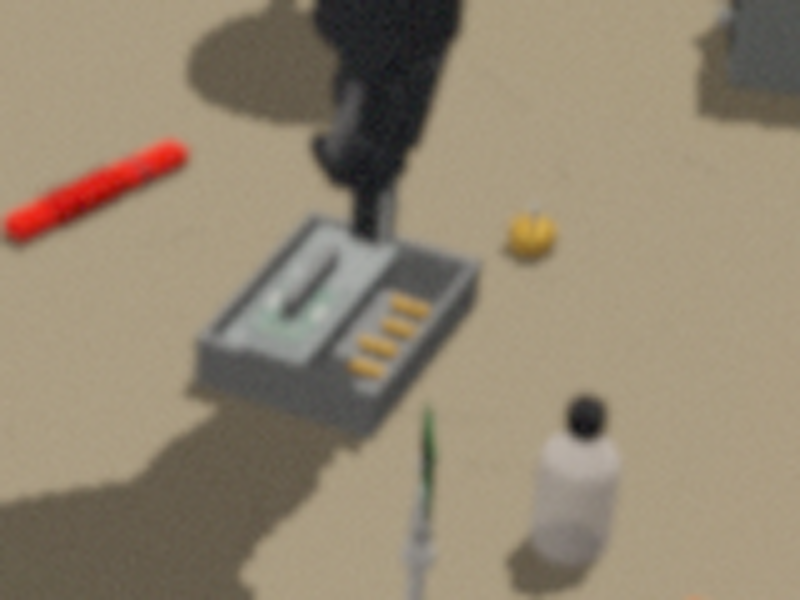

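The fingers missed the rib. The cover hasn't moved, and the fingertips show at about full-frame (373,207), at the +y end of the box. I'll compare this with the projected TCP.

Run:
```python
from meas import *
s=arm.observe(); T=np.array(s['eef_pos']); im=load('scene')
print('proj tip',proj(im,[T-[0,0,.014],T,T+[0,0,.05],[.5449,.2386,.03]]).round(1).tolist())
top=grab('top'); print('proj top',proj(top,[T-[0,0,.014],T]).round(1).tolist())
cv2.imwrite('pics/top1.png',cv2.resize(top['pixels'][180:330,130:330,::-1],None,fx=4,fy=4,interpolation=cv2.INTER_CUBIC))
for n,b in(('scene',(360,185,385,212)),):
    uv,P=cloud(im,b); m=(P[:,2]>.03)&(P[:,2]<.07); dk=im['pixels'][uv[:,1],uv[:,0]].max(1)<90
    print(P[m&dk].mean(0),P[m&dk].min(0),P[m&dk].max(0),(m&dk).sum())
```

```text
proj tip [[373.1, 219.9], [373.5, 215.5], [374.7, 199.6], [367.9, 218.9]]
proj top [[213.9, 236.4], [212.8, 235.9]]<stdin>:8: RuntimeWarning: Mean of empty slice.
  ret = um.true_divide(
Traceback (most recent call last):
ValueError: zero-size array to reduction operation minimum which has no identity
```

View pics/top1.png

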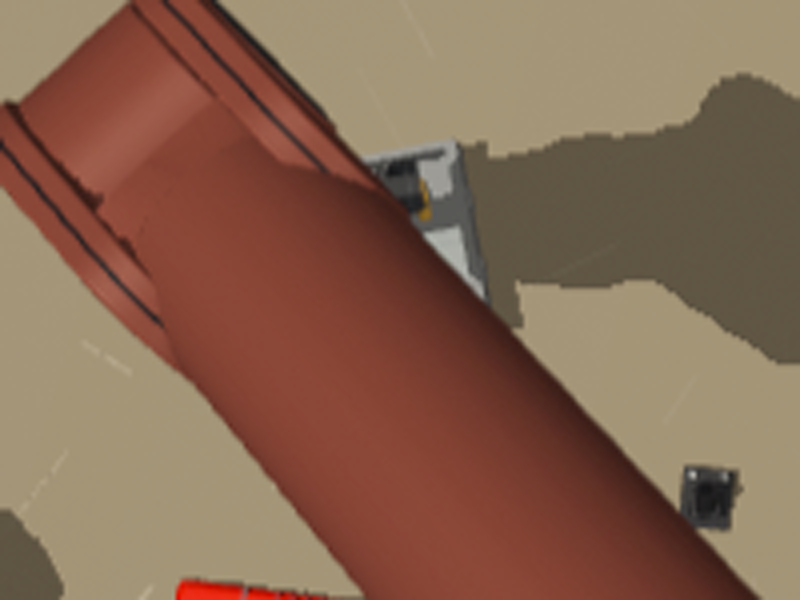

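Run:
```python
from meas import *
im=load('scene'); px=im['pixels']
for v in range(186,224,3):
    u=373; print(v,px[v,u].tolist(),pts(im,[[u,v]]).round(3)[0].tolist(),'|',px[v,378].tolist(),pts(im,[[378,v]]).round(3)[0].tolist())
t=load('top'); print(t['depth'][240,210])
for c in [(360,200),(345,212),(395,213),(372,240)]: print(c,pts(im,[c]).round(3))
```

```text
186 [37, 34, 38] [0.569, 0.215, 0.153] | [33, 37, 37] [0.577, 0.226, 0.151]
189 [39, 41, 45] [0.581, 0.198, 0.156] | [32, 35, 31] [0.577, 0.227, 0.142]
192 [27, 30, 30] [0.58, 0.201, 0.146] | [31, 36, 40] [0.573, 0.234, 0.128]
195 [32, 34, 35] [0.579, 0.204, 0.136] | [52, 51, 48] [0.574, 0.233, 0.12]
198 [26, 31, 33] [0.578, 0.205, 0.126] | [89, 84, 80] [0.572, 0.239, 0.107]
201 [33, 35, 38] [0.565, 0.226, 0.101] | [106, 103, 95] [0.57, 0.242, 0.096]
204 [29, 31, 28] [0.566, 0.226, 0.092] | [115, 110, 98] [0.569, 0.244, 0.085]
207 [63, 65, 65] [0.564, 0.23, 0.08] | [116, 113, 108] [0.533, 0.302, 0.032]
210 [159, 162, 158] [0.526, 0.289, 0.025] | [137, 140, 137] [0.536, 0.299, 0.025]
213 [168, 171, 166] [0.535, 0.276, 0.026] | [84, 86, 86] [0.532, 0.307, 0.009]
216 [146, 150, 145] [0.544, 0.264, 0.026] | [81, 81, 79] [0.536, 0.301, 0.003]
219 [82, 85, 82] [0.542, 0.268, 0.013] | [161, 144, 119] [0.551, 0.278, 0.012]
222 [127, 126, 123] [0.542, 0.269, 0.003] | [139, 128, 110] [0.553, 0.277, 0.003]
0.79653245
(360, 200) [[0.447 0.336 0.002]]
(345, 212) [[ 0.449  0.263 -0.002]]
(395, 213) [[0.582 0.314 0.027]]
(372, 240) [[0.604 0.176 0.024]]
```

The depth puts the real fingertip at z≈0.077, about 43 mm above what the state implies. The xy matches. The cameras and the lack of contact agree, so I trust the view over the reported z. I'll back off, lower in stages, and check by camera.

servo_tool([
  [1,-0.03,0,0,0],
  [1,-0.03,0,0,0],
  [1,0,0,0.015,0],
  [1,0,0,0.01,0],
  [1,0,0,0,0],
])

```text
time_s: 5.0
eef_pos: [0.5009, 0.2287, 0.0202]
eef_rot: [-3.113, -0.314, 0.013]
contact_force: [0.5, 0.3, -0.2]
gripper_width: 0.0003
grip_force: 0.0
```

```bash
cat > tip.py <<'E'
from meas import *
im=grab('scene'); s=arm.observe(); T=np.array(s['eef_pos'])
a,b=proj(im,[T+[0,0,.03]])[0].astype(int); 
uv,P=cloud(im,(a-30,b-40,a+30,b+40)); m=(np.linalg.norm(P[:,:2]-T[:2],axis=1)<.035)&(P[:,2]<.15)&(P[:,2]>.0)&(im['pixels'][uv[:,1],uv[:,0]].max(1)<75)
Q=P[m]; print('eef',T.round(4),'n',len(Q),'z pct',np.percentile(Q[:,2],[0,1,3,6,10,20]).round(4)); L=Q[Q[:,2]<np.percentile(Q[:,2],15)]; print('tip xy mean',L.mean(0).round(4)); print('F',np.round(s['contact_force'],1))
E
python3 tip.py
python3 - <<'E'
from h import *
im=load('scene');cv2.imwrite('pics/low.png',cv2.resize(im['pixels'][160:280,300:460,::-1],None,fx=5,fy=5,interpolation=cv2.INTER_CUBIC))
for v in range(189,225,3):print(v,[(im['pixels'][v,u].max(),pts(im,[[u,v]]).round(3)[0].tolist()) for u in(354,358,362)])
E
```

```text
eef [0.5014 0.2292 0.021 ] n 234 z pct [0.0537 0.0573 0.0619 0.0675 0.0729 0.0926]
tip xy mean [0.5053 0.2168 0.0686]
F [-0.3  1.4 -0.4]
189 [(np.uint8(31), [0.516, 0.208, 0.126]), (np.uint8(36), [0.52, 0.22, 0.122]), (np.uint8(81), [0.509, 0.254, 0.102])]
192 [(np.uint8(36), [0.514, 0.212, 0.114]), (np.uint8(36), [0.512, 0.232, 0.104]), (np.uint8(143), [0.425, 0.376, 0.002])]
195 [(np.uint8(40), [0.513, 0.214, 0.104]), (np.uint8(58), [0.51, 0.236, 0.092]), (np.uint8(170), [0.437, 0.36, 0.004])]
198 [(np.uint8(32), [0.513, 0.214, 0.095]), (np.uint8(126), [0.438, 0.338, 0.004]), (np.uint8(170), [0.444, 0.35, 0.001])]
201 [(np.uint8(61), [0.509, 0.221, 0.08]), (np.uint8(146), [0.445, 0.33, 0.0]), (np.uint8(165), [0.454, 0.337, 0.001])]
204 [(np.uint8(81), [0.508, 0.223, 0.069]), (np.uint8(148), [0.452, 0.321, -0.002]), (np.uint8(108), [0.484, 0.294, 0.024])]
207 [(np.uint8(84), [0.511, 0.22, 0.063]), (np.uint8(110), [0.489, 0.269, 0.029]), (np.uint8(144), [0.493, 0.283, 0.024])]
210 [(np.uint8(102), [0.51, 0.222, 0.052]), (np.uint8(105), [0.49, 0.268, 0.02]), (np.uint8(161), [0.505, 0.266, 0.027])]
213 [(np.uint8(93), [0.493, 0.246, 0.023]), (np.uint8(162), [0.503, 0.251, 0.024]), (np.uint8(150), [0.525, 0.238, 0.041])]
216 [(np.uint8(134), [0.506, 0.229, 0.027]), (np.uint8(164), [0.526, 0.219, 0.041]), (np.uint8(103), [0.529, 0.233, 0.035])]
219 [(np.uint8(178), [0.513, 0.219, 0.026]), (np.uint8(125), [0.533, 0.209, 0.04]), (np.uint8(116), [0.53, 0.232, 0.027])]
222 [(np.uint8(165), [0.524, 0.204, 0.029]), (np.uint8(89), [0.534, 0.21, 0.03]), (np.uint8(170), [0.539, 0.22, 0.027])]
```

View pics/low.png

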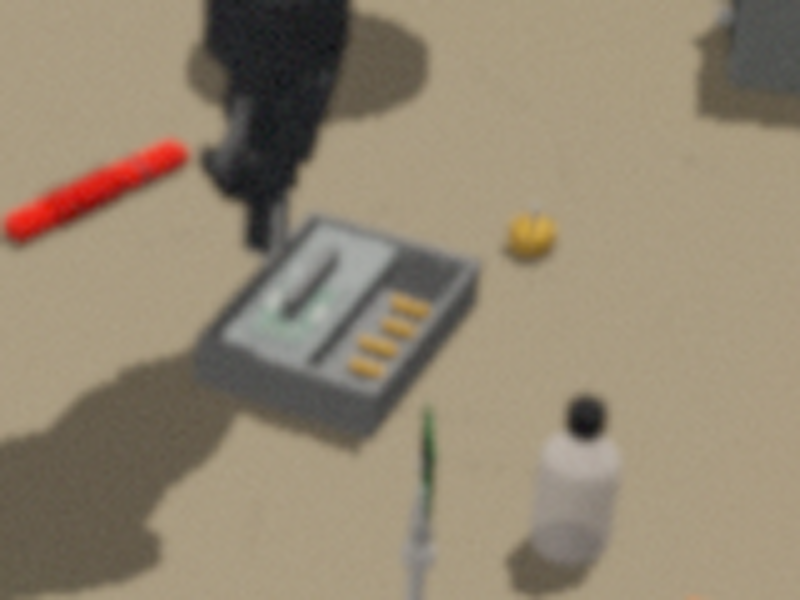

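The picture shows the fingertips just behind the rib at about (352,211) full frame, tip z≈0.05. The state's z therefore reads 43 mm too low, and I'll use true tip z = reported z + 0.029. I'm lowering 17 mm and pushing.

servo_tool([
  [1,0,0,0.01,0],
  [1,0,0,0.006,0],
  [1,0,0,0,0],
  [1,0.006,0,0,0],
  [1,0.006,0,0,0],
  [1,0.006,0,0,0],
  [1,0.006,0,0,0],
  [1,0.006,0,0,0],
])

```text
time_s: 5.85
eef_pos: [0.5309, 0.2355, 0.0055]
eef_rot: [-3.113, -0.315, 0.01]
contact_force: [-2.1, -0.9, 1.3]
gripper_width: 0.0001
grip_force: 0.6
```

servo_tool([
  [1,0.006,0,0,0],
  [1,0.005,0,0,0],
  [1,0.005,0,0,0],
  [1,0.004,0,0,0],
])

```text
time_s: 6.25
eef_pos: [0.5504, 0.2395, 0.0054]
eef_rot: [-3.113, -0.315, 0.01]
contact_force: [-0.9, -0.1, -0.3]
gripper_width: 0.0001
grip_force: 0.6
```

servo_tool([
  [1,0.002,0,0,0],
  [1,0.002,0,0,0],
])

```text
time_s: 6.45
eef_pos: [0.554, 0.2403, 0.0054]
eef_rot: [-3.113, -0.315, 0.01]
contact_force: [-0.7, -0.5, 0.2]
gripper_width: 0.0003
grip_force: 0.5
```

Contact of about 2 N now. I'll go on until the stop.

servo_tool([
  [1,0.002,0,0,0],
  [1,0.002,0,0,0],
])

```text
time_s: 6.65
eef_pos: [0.5542, 0.2404, 0.0051]
eef_rot: [-3.115, -0.316, 0.021]
contact_force: [-21.8, -8.9, 20.4]
gripper_width: 0.0
grip_force: 11.8
```

servo_tool([
  [1,0.002,0,0,0],
  [1,0.001,0,0,0],
])

```text
time_s: 6.85
eef_pos: [0.5542, 0.2403, 0.0051]
eef_rot: [-3.117, -0.318, 0.029]
contact_force: [-31.2, -13.1, 28.7]
gripper_width: -0.0001
grip_force: 17.1
```

servo_tool([
  [1,0.001,0,0,0],
  [1,0.001,0,0,0],
  [1,0,0,0,0],
])

```text
time_s: 7.15
eef_pos: [0.5542, 0.2403, 0.005]
eef_rot: [-3.119, -0.319, 0.034]
contact_force: [-37.1, -14.9, 33.2]
gripper_width: 0.0001
grip_force: 20.1
```

```bash
cat > rib.py <<'E'
from meas import *
im=grab('scene'); uv,P=cloud(im,(325,190,430,260)); c,s=np.cos(np.radians(11.3)),np.sin(np.radians(11.3)); L=(P[:,:2]*1000-[544.9,238.6])@np.array([[c,-s],[s,c]])
m=(P[:,2]>.0385)&(P[:,2]<.0435)&(L[:,0]>-45)&(L[:,0]<46)&(abs(L[:,1])<50); print('rib(joint0 -> -24.5; start scene -17.9)',m.sum(),np.median(L[m],0).round(1),np.percentile(L[m],[5,95],axis=0).round(1).tolist())
E
python3 rib.py; python3 to.py .5 .2 .1 11.3
```

```text
rib(joint0 -> -24.5; start scene -17.9) 49 [23.  -7.6] [[9.0, -29.2], [28.2, 21.9]]
pos [0.5542 0.2403 0.005 ] yaw 11.69 tilt z [-0.022  0.004 -1.   ] shift [-0.0632  0.0277 -0.094 ] turn 0.39 t 7.2 joints [ 0.14  0.57 -0.79  1.73  0.44  1.05 -2.17] F [-38.5 -14.4  32.8]
```

The hard stop is reached and the rib is at x≈23. I'll back off, raise, open, and clear the view to find the sled.

servo_tool([
  [1,-0.008,0,0,0],
  [1,-0.008,0,-0.01,0],
  [1,0,0,-0.045,0],
  [0,0,0,-0.05,0],
  [0,0,0,-0.05,0],
  [0,0,0.045,0,0],
  [0,0,0.045,0,0],
  [0,0,0.045,0,0],
  [0,0,0.045,0,0],
  [0,0,0.045,0,0],
  [0,0,0.045,0,0],
])

```text
time_s: 8.3
eef_pos: [0.6029, -0.0293, 0.158]
eef_rot: [-3.113, -0.315, 0.007]
contact_force: [1.6, -0.5, -0.0]
gripper_width: 0.0853
grip_force: 0.0
```

```bash
python3 - <<'E'
from meas import *
im=grab('top'); sc=grab('scene')
a=cv2.resize(im['pixels'][205:285,170:270,::-1],None,fx=5,fy=5,interpolation=cv2.INTER_CUBIC)
cv2.imwrite('pics/open.png',a)
c,s=np.cos(np.radians(11.3)),np.sin(np.radians(11.3)); R=np.array([[c,-s],[s,c]])
for n,i,bb in(('top',im,(170,205,265,285)),('scene',sc,(325,180,430,260))):
    uv,P=cloud(i,bb); L=(P[:,:2]*1000-[544.9,238.6])@R; px=i['pixels'][uv[:,1],uv[:,0]].astype(int); z=P[:,2]
    inb=(L[:,0]>-47)&(L[:,0]<-3)&(abs(L[:,1])<64); m=inb&(z>.0125)&(z<.021)
    print(n,m.sum(),np.percentile(L[m],[1,50,99],axis=0).round(1).tolist(), np.median(z[m]),'floor',np.median(z[inb&(z<.009)]))
    print(cv2.minAreaRect(np.float32(L[m])))
    m=(abs(L[:,0])<50)&(abs(L[:,1])<40)&(z>.037)&(z<.045); print('rib',np.median(L[m],0))
E
python3 to.py .5 .2 .1 11.3
```

```text
top 336 [[-45.1, -28.3], [-25.0, -0.5], [-5.7, 25.7]] 0.015789525019500927 floor 0.004240655099336799
((-25.112157821655273, -2.766195297241211), (40.28266143798828, 58.07843780517578), 0.6027067303657532)
rib [23.07391757 -1.1408199 ]
scene 162 [[-45.6, -32.2], [-27.5, -2.8], [-4.5, 51.3]] 0.015541584236381023 floor 0.00553688040406175
((-25.468965530395508, 15.440555572509766), (96.88414764404297, 42.3541374206543), 89.62589263916016)
rib [24.83027725 -4.15377827]
pos [ 0.6034 -0.0362  0.1569] yaw 10.96 tilt z [-0.007  0.009 -1.   ] shift [-0.0564 -0.251   0.0598] turn -0.34 t 8.4 joints [ 0.62  0.38 -0.79  1.61  0.27  1.28 -1.59] F [-0.3 -0.8 -0. ]
```

View pics/open.png

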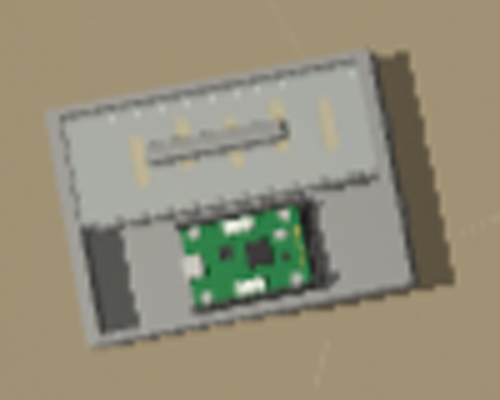

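The bay is open. The sled is at box (−25,−2.8), in line with the box, with the USB tail at (193,265) in the crop (+y) and the nose to −y. Now I'll move above it.

servo_tool([
  [0.15,-0.004,-0.04,0,-0.9],
  [0.15,-0.004,-0.04,0,0],
  [0.15,-0.004,-0.04,0,0],
  [0.15,-0.004,-0.04,0,0],
  [0.15,-0.004,-0.04,0,0],
  [0.15,-0.004,-0.04,0,0],
  [0.15,-0.004,-0.035,0.03,0],
  [0.15,0,0,0.045,0],
  [0.15,0,0,0.03,0],
  [0.15,0,0,0,0],
])

```text
time_s: 9.4
eef_pos: [0.513, 0.2357, 0.0527]
eef_rot: [-3.111, -0.341, 0.018]
contact_force: [-0.5, -0.1, -0.2]
gripper_width: 0.0729
grip_force: 0.0
```

```bash
python3 to.py .5209 .2310 -.028 11.9
```

```text
pos [0.513  0.2357 0.0527] yaw 12.51 tilt z [-0.013  0.01  -1.   ] shift [0.0075 0.0073 0.0805] turn 0.61 t 9.4 joints [ 0.21  0.44 -0.87  1.81  0.36  1.07 -2.13] F [-0.5 -0.1 -0.2]
```

servo_tool([
  [0.15,0.008,0.007,0.02,0.6],
  [0.15,0,0,0.025,0],
  [0.15,0,0,0.01,0],
  [0.15,0,0,0,0],
])

```text
time_s: 9.8
eef_pos: [0.5243, 0.2321, 0.001]
eef_rot: [-3.112, -0.323, 0.011]
contact_force: [-0.5, -0.8, 0.1]
gripper_width: 0.0725
grip_force: 0.0
```

```bash
python3 to.py .5209 .2310 -.028 11.9
python3 - <<'E'
from h import *
im=grab('scene');cv2.imwrite('pics/desc.png',cv2.resize(im['pixels'][160:280,300:460,::-1],None,fx=5,fy=5,interpolation=cv2.INTER_CUBIC))
E
```

```text
pos [0.5243 0.2321 0.001 ] yaw 11.84 tilt z [-0.008  0.012 -1.   ] shift [-0.0034  0.0007  0.029 ] turn -0.06 t 9.8 joints [ 0.18  0.51 -0.82  1.83  0.43  0.99 -2.18] F [-0.5 -0.8  0.1]
```

View pics/desc.png

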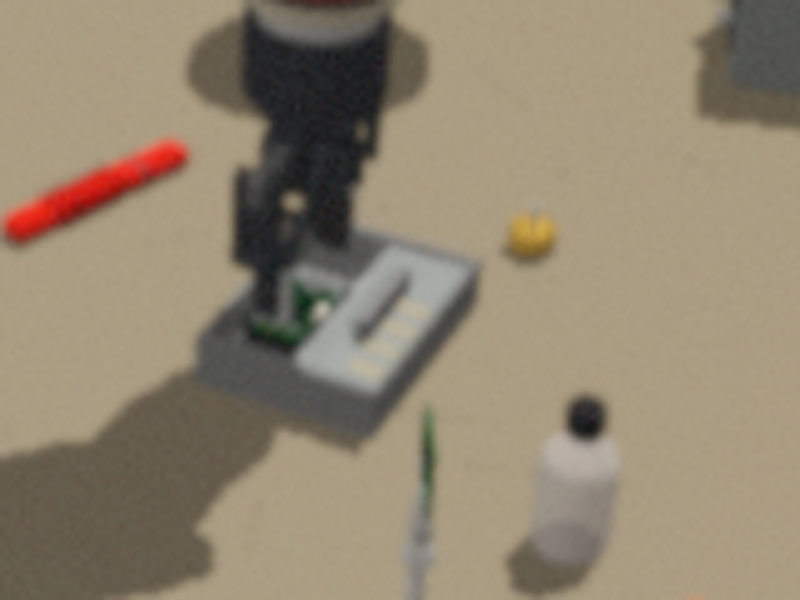

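The nose-side fingertip is at about (353,222), above the nose end; the board is visible between the fingers. I'll check its projection numerically.

Run:
```python
from meas import *
im=load('scene'); s=arm.observe(); T=np.array(s['eef_pos']); y=np.array([.205,-.979,0])
for z in(.03,.04,.05): print(z,proj(im,[np.r_[(T+.0365*y)[:2],z],np.r_[(T+.0365*y+.0145*y)[:2],z],np.r_[(T-.0365*y)[:2],z]]).round(1).tolist())
print('nose end floor/top',proj(im,[[.5209+.029*.2,.231-.029*.98,.004],[.5209+.029*.2,.231-.029*.98,.018]]).round(1))
for v in range(206,230,2): print(v,[(int(im['pixels'][v,u].max()),pts(im,[[u,v]]).round(3)[0].tolist()) for u in(350,353,356)])
```

```text
0.03 [[354.7, 223.9], [352.3, 226.7], [366.1, 210.5]]
0.04 [[354.8, 220.8], [352.5, 223.6], [366.3, 207.5]]
0.05 [[355.0, 217.7], [352.6, 220.4], [366.5, 204.4]]
nose end floor/top [[353.9 230.1]
 [354.2 225.9]]
206 [(38, [0.542, 0.159, 0.109]), (40, [0.546, 0.166, 0.108]), (61, [0.548, 0.176, 0.104])]
208 [(39, [0.529, 0.177, 0.089]), (38, [0.551, 0.16, 0.107]), (49, [0.546, 0.18, 0.095])]
210 [(41, [0.537, 0.166, 0.092]), (39, [0.549, 0.163, 0.098]), (40, [0.543, 0.184, 0.085])]
212 [(49, [0.541, 0.162, 0.089]), (41, [0.547, 0.166, 0.09]), (38, [0.545, 0.182, 0.081])]
214 [(99, [0.528, 0.18, 0.068]), (38, [0.547, 0.167, 0.083]), (70, [0.542, 0.187, 0.071])]
216 [(106, [0.527, 0.181, 0.061]), (41, [0.532, 0.187, 0.06]), (89, [0.539, 0.191, 0.062])]
218 [(72, [0.526, 0.182, 0.054]), (41, [0.538, 0.18, 0.06]), (96, [0.542, 0.188, 0.058])]
220 [(64, [0.526, 0.184, 0.046]), (38, [0.536, 0.183, 0.052]), (95, [0.54, 0.19, 0.05])]
222 [(68, [0.527, 0.182, 0.042]), (53, [0.535, 0.184, 0.044]), (101, [0.541, 0.191, 0.043])]
224 [(63, [0.513, 0.202, 0.018]), (78, [0.515, 0.213, 0.013]), (100, [0.542, 0.189, 0.038])]
226 [(41, [0.511, 0.205, 0.009]), (58, [0.517, 0.211, 0.009]), (72, [0.528, 0.209, 0.015])]
228 [(59, [0.518, 0.196, 0.011]), (39, [0.524, 0.202, 0.01]), (37, [0.533, 0.203, 0.014])]
```

servo_tool([
  [0.15,-0.003,0.001,0.01,0],
  [0.15,0,0,0.01,0],
  [0.15,0,0,0.008,0],
  [0.15,0,0,0,0],
])

```text
time_s: 10.25
eef_pos: [0.521, 0.2306, -0.0284]
eef_rot: [-3.112, -0.323, 0.012]
contact_force: [1.3, 0.4, -0.6]
gripper_width: 0.0727
grip_force: 0.0
```

servo_tool([
  [0.6,0,0,0,0],
  [0.6,0,0,0,0],
  [0.6,0,0,0,0],
  [0.6,0,0,0,0],
], grip_force=30)

```text
time_s: 10.65
eef_pos: [0.5234, 0.2271, -0.0255]
eef_rot: [-3.118, -0.319, 0.008]
contact_force: [-3.4, -14.1, 23.8]
gripper_width: 0.0573
grip_force: 37.1
```

Gripped at 57 mm, with the tips lightly on the floor. Lifting.

servo_tool([
  [0.6,0,0,-0.003,0],
  [0.6,0,0,-0.005,0],
  [0.6,0,0,-0.015,0],
  [0.6,0,0,-0.04,0],
  [0.6,0,0,-0.045,0],
  [0.6,0,0,-0.045,0],
  [0.6,0,0,0,0],
])

```text
time_s: 11.35
eef_pos: [0.5254, 0.2316, 0.1326]
eef_rot: [-3.109, -0.324, -0.004]
contact_force: [0.3, 0.5, -1.0]
gripper_width: 0.0571
grip_force: 32.5
```

```bash
python3 to.py .5209 .2310 -.028 11.9
python3 - <<'E'
from meas import *
im=grab('scene'); s=arm.observe(); T=np.array(s['eef_pos'])
uv,P=cloud(im,(300,120,420,260)); px=im['pixels'][uv[:,1],uv[:,0]].astype(int); m=(px[:,1]>px[:,0]+15)&(px[:,1]>px[:,2]+12)&(np.linalg.norm(P[:,:2]-T[:2],axis=1)<.06)
print('green',m.sum(),P[m].mean(0).round(4),np.percentile(P[m],[5,95],axis=0).round(3))
E
```

```text
pos [0.5254 0.2316 0.1326] yaw 11.91 tilt z [ 0.001  0.016 -1.   ] shift [-0.0052  0.0021  0.1606] turn 0.01 t 11.35 joints [ 0.27  0.36 -0.91  1.72  0.29  1.2  -2.07] F [ 0.3  0.5 -1. ]
green 23 [0.5256 0.2384 0.1724] [[0.512 0.22  0.171]
 [0.536 0.256 0.174]]
```

Lifted, with the board top at z≈0.17. Next I'll set it down on the free bench at about (0.57, 0.03), yawed to match the vise, to regrip by its sides.

servo_tool([
  [0.6,0,0.035,0,-1],
  [0.6,0,0.035,0,-1],
  [0.6,0,0.035,0,-1],
  [0.6,0,0.035,0,-1],
  [0.6,0,0.035,0.01,0],
  [0.6,0,0.03,0.03,0],
  [0.6,0,0,0.04,0],
  [0.6,0,0,0.03,0],
  [0.6,0,0,0.02,0],
  [0.6,0,0,0,0],
])

```text
time_s: 12.4
eef_pos: [0.5686, 0.0319, -0.0106]
eef_rot: [-3.097, -0.432, 0.019]
contact_force: [-0.2, 0.2, -0.7]
gripper_width: 0.0573
grip_force: 32.5
```

```bash
python3 to.py .57 .03 -.0285 16
```

```text
pos [ 0.5686  0.0319 -0.0106] yaw 15.9 tilt z [-0.014  0.013 -1.   ] shift [0.001  0.0025 0.0179] turn -0.1 t 12.4 joints [ 0.5   0.51 -0.77  1.84  0.41  0.97 -1.73] F [-0.2  0.2 -0.7]
```

servo_tool([
  [0.6,0,0,0.008,0],
  [0.6,0,0,0.006,0],
  [0.6,0,0,0,0],
])

```text
time_s: 12.7
eef_pos: [0.5715, 0.032, -0.0212]
eef_rot: [-3.099, -0.431, 0.009]
contact_force: [-1.0, -0.3, -0.8]
gripper_width: 0.0573
grip_force: 32.5
```

servo_tool([
  [0.6,0,0,0.002,0],
  [0.6,0,0,0,0],
])

```text
time_s: 12.9
eef_pos: [0.5718, 0.032, -0.0229]
eef_rot: [-3.099, -0.431, 0.008]
contact_force: [0.5, 0.0, -0.8]
gripper_width: 0.0574
grip_force: 32.5
```

servo_tool([
  [0.6,0,0,0.001,0],
  [0.6,0,0,0,0],
])

```text
time_s: 13.1
eef_pos: [0.5717, 0.032, -0.0241]
eef_rot: [-3.099, -0.431, 0.009]
contact_force: [-1.0, 0.4, -0.7]
gripper_width: 0.0572
grip_force: 32.5
```

servo_tool([
  [0.6,0,0,0.002,0],
  [0.6,0,0,0.001,0],
  [0.6,0,0,0,0],
])

```text
time_s: 13.4
eef_pos: [0.5714, 0.032, -0.0274]
eef_rot: [-3.099, -0.431, 0.01]
contact_force: [-0.3, -0.8, -0.6]
gripper_width: 0.057
grip_force: 32.5
```

servo_tool([
  [0.6,0,0,0.001,0],
  [0.6,0,0,0.001,0],
])

```text
time_s: 13.6
eef_pos: [0.5716, 0.0321, -0.0292]
eef_rot: [-3.099, -0.431, 0.009]
contact_force: [-3.3, -2.0, 13.4]
gripper_width: 0.0572
grip_force: 40.3
```

Contact with the bench at the expected height. Release, raise and turn 90°.

servo_tool([
  [0.15,0,0,-0.001,0],
  [0.15,0,0,-0.001,0],
  [0.1,0,0,0,0],
  [0.1,0,0,-0.01,0],
  [0,0,0,-0.03,0],
  [0,0,0,-0.04,8],
  [0,0,0,-0.02,8],
  [0,0,0,0,8],
  [0,0,0,0,8],
  [0,0,0,0,8],
  [0,0,0,0,8],
  [0,0,0,0,8],
])

```text
time_s: 14.8
eef_pos: [0.5724, 0.031, 0.0736]
eef_rot: [-2.939, 1.083, 0.017]
contact_force: [0.1, 0.0, 0.6]
gripper_width: 0.0856
grip_force: 0.0
```

servo_tool([
  [0,0,0,0,8],
  [0,0,0,0,8],
  [0,0,0,0,8],
  [0,0,0,0,8],
  [0,0,0,0,2],
  [0,0,0,0,0],
])

```text
time_s: 15.4
eef_pos: [0.5656, 0.0302, 0.0606]
eef_rot: [2.724, -1.538, -0.054]
contact_force: [-0.4, -0.7, -0.2]
gripper_width: 0.0854
grip_force: 0.0
```

```bash
python3 to.py .5628 .0566 .05 -74
python3 - <<'E'
from meas import *
im=grab('scene'); s=arm.observe()
uv,P=cloud(im,(230,170,400,300)); px=im['pixels'][uv[:,1],uv[:,0]].astype(int); m=(px[:,1]>px[:,0]+12)&(px[:,1]>px[:,2]+10)&(np.linalg.norm(P[:,:2]-[.57,.03],axis=1)<.08)
print('green',m.sum(),P[m].mean(0).round(4),rect(P[m]),np.median(P[m,2]))
a,b=proj(im,[[.57,.03,.02]])[0].astype(int); cv2.imwrite('pics/bench.png',cv2.resize(im['pixels'][b-60:b+50,a-70:a+80,::-1],None,fx=5,fy=5,interpolation=cv2.INTER_CUBIC)); print(a,b)
E
```

```text
pos [0.5656 0.0302 0.0606] yaw -58.91 tilt z [-0.037  0.005 -0.999] shift [-0.0238 -0.0116  0.0109] turn 15.09 t 15.4 joints [-0.31  0.32  0.22  1.81 -0.09  1.06 -2.65] F [-0.4 -0.7 -0.2]
green 172 [0.5722 0.0273 0.0103] (array([572.1,  32.1]), array([37.3, 57.8]), 16.7) 0.010463858638682932
325 263
```

View pics/bench.png

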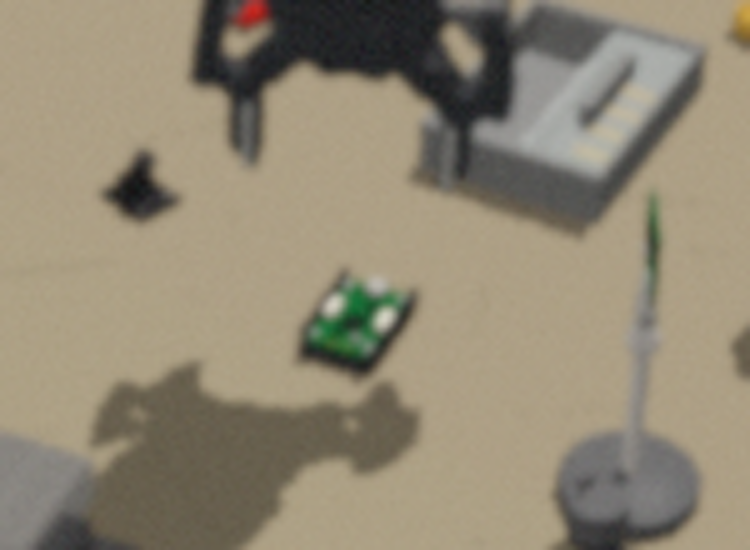

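The sled lies upright on the bench with its nose toward the vise, centre (572,32), yaw −73.5°. Joint 7 hit its limit on that turn, so I'll go the other way round to tool yaw 106°.

servo_tool([
  [0,0,0,0,-8.5],
  [0,0,0,0,-8.5],
  [0,0,0,0,-8.5],
  [0,0,0,0,-8.5],
  [0,0,0,0,-8.5],
  [0,0,0,0,-8.5],
  [0,0,0,0,-8.5],
  [0,0,0,0,-8.5],
  [0,0,0,0,-8.5],
  [0,0,0,0,-8.5],
  [0,0,0,0,-8.5],
  [0,0,0,0,-8.5],
])

```text
time_s: 16.65
eef_pos: [0.5657, 0.0288, 0.0606]
eef_rot: [-2.901, -1.155, 0.049]
contact_force: [-0.2, -0.0, -0.4]
gripper_width: 0.0851
grip_force: 0.0
```

servo_tool([
  [0,0,0,0,-8.5],
  [0,0,0,0,-8.5],
  [0,0,0,0,-8.5],
  [0,0,0,0,-8.5],
  [0,0,0,0,-8.5],
  [0,0,0,0,0],
  [0,0,0,0,0],
])

```text
time_s: 17.35
eef_pos: [0.5656, 0.0286, 0.0604]
eef_rot: [-2.29, -2.108, 0.036]
contact_force: [-0.8, -0.8, -0.8]
gripper_width: 0.0853
grip_force: 0.0
```

```bash
python3 to.py .565 .057 .03 106
```

```text
pos [0.5656 0.0286 0.0604] yaw 85.26 tilt z [-0.037  0.006 -0.999] shift [ 0.0282 -0.0018  0.0305] turn -20.74 t 17.35 joints [ 0.02  0.32 -0.17  1.8   0.05  1.06 -0.25] F [-0.8 -0.8 -0.8]
```

servo_tool([
  [0,0.014,-0.001,0.01,-7],
  [0,0.012,0.004,0.01,-7],
  [0,0.004,0.002,0.005,-6.7],
  [0,0,0,0,0],
  [0,0,0,0,0],
])

```text
time_s: 17.85
eef_pos: [0.5694, 0.0592, 0.0352]
eef_rot: [-1.873, -2.481, 0.028]
contact_force: [0.3, -0.9, 0.2]
gripper_width: 0.0856
grip_force: 0.0
```

```bash
python3 to.py .565 .057 -.022 106.3
```

```text
pos [0.5694 0.0592 0.0352] yaw 105.89 tilt z [-0.037  0.005 -0.999] shift [-0.0017 -0.0029  0.0573] turn -0.41 t 17.85 joints [ 0.02  0.37 -0.23  1.8   0.08  1.02  0.04] F [ 0.3 -0.9  0.2]
```

servo_tool([
  [0,-0.002,-0.003,0.02,-0.4],
  [0,0,0,0.02,0],
  [0,0,0,0.012,0],
  [0,0,0,0.005,0],
  [0,0,0,0,0],
])

```text
time_s: 18.35
eef_pos: [0.5647, 0.0569, -0.0221]
eef_rot: [-1.859, -2.491, 0.029]
contact_force: [-0.0, 0.1, 0.1]
gripper_width: 0.0853
grip_force: 0.0
```

servo_tool([
  [0.8,0,0,0,0],
  [0.8,0,0,0,0],
  [0.8,0,0,0,0],
  [0.8,0,0,0,0],
  [0.8,0,0,0,0],
], grip_force=30)

```text
time_s: 18.85
eef_pos: [0.5655, 0.0571, -0.021]
eef_rot: [-1.858, -2.493, 0.027]
contact_force: [-0.9, -1.1, 4.7]
gripper_width: 0.0388
grip_force: 30.0
```

```bash
python3 to.py .565 .057 -.022 106.3
```

```text
pos [ 0.5655  0.0571 -0.021 ] yaw 106.6 tilt z [-0.036  0.005 -0.999] shift [ 0.     -0.0004  0.001 ] turn 0.3 t 18.85 joints [ 0.02  0.43 -0.22  1.84  0.1   0.91  0.04] F [-0.9 -1.1  4.7]
```

Gripped by the sides (39 mm). Lifting to bottom z≈0.04 and moving in front of the mouth.

servo_tool([
  [0.8,0,0,-0.015,0],
  [0.8,0,0,-0.025,0],
  [0.8,-0.02,-0.015,0,0.6],
  [0.8,-0.03,-0.015,0,0],
  [0.8,-0.03,-0.015,0,0],
  [0.8,-0.03,-0.015,0,0],
  [0.8,-0.02,-0.01,0,0],
  [0.8,-0.007,0,0,0],
  [0.8,0,0,0,0],
])

```text
time_s: 19.75
eef_pos: [0.5379, -0.095, 0.0192]
eef_rot: [-1.873, -2.482, 0.027]
contact_force: [-0.4, 0.6, 0.0]
gripper_width: 0.0389
grip_force: 30.5
```

```bash
cat > ins.py <<'E'
from meas import *
for n in('scene','top'):
    im=grab(n); T=np.array(arm.observe()['eef_pos'])
    a,b=proj(im,[T+[.01,-.03,.02]])[0].astype(int)
    uv,P=cloud(im,(a-70,b-70,a+70,b+70)); px=im['pixels'][uv[:,1],uv[:,0]].astype(int)
    m=(px[:,1]>px[:,0]+12)&(px[:,1]>px[:,2]+10)&(np.linalg.norm(P[:,:2]-T[:2],axis=1)<.09)&(P[:,2]<.08)
    ok=m.sum()>30
    x=np.array([.276,-.961]); y=np.array([.961,.276]); O=np.array([.5574,-.1672])
    if ok:
        Q=(P[m][:,:2]-O)*1000; print(n,m.sum(),rect(P[m]),'z',np.median(P[m,2]),'along',np.percentile(Q@x,[2,98]).round(1),'lat',np.percentile(Q@y,[2,50,98]).round(1),'z by lat',[np.median(P[m][(Q@y<-6),2]).round(4),np.median(P[m][(Q@y>6),2]).round(4)])
E
python3 ins.py;  python3 to.py .5367 -.0951 .018 106
python3 - <<'E'
from h import *
im=load('scene');a,b=proj(im,[[.555,-.15,.04]])[0].astype(int); cv2.imwrite('pics/pre.png',cv2.resize(im['pixels'][b-60:b+60,a-80:a+80,::-1],None,fx=5,fy=5,interpolation=cv2.INTER_CUBIC)); print(a,b)
E
```

```text
scene 188 (array([ 544.4, -120.6]), array([39.9, 53.2]), 10.1) z 0.05057987718191509 along [-72.2 -22.5] lat [-15.5  -0.3  18.1] z by lat [np.float64(0.0504), np.float64(0.0507)]
pos [ 0.5378 -0.0927  0.0188] yaw 106.09 tilt z [-0.036  0.006 -0.999] shift [-0.002  -0.0017  0.0008] turn 0.09 t 19.85 joints [ 0.23  0.34 -0.16  1.88  0.06  0.97  0.32] F [-0.2 -0.1 -0.8]
268 292
```

View pics/pre.png

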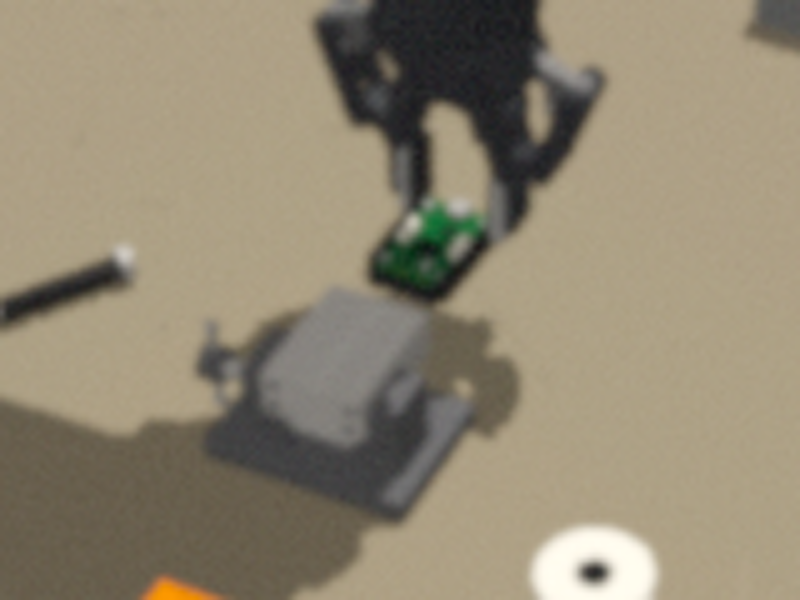

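The scene picture shows the sled level, components up, its nose (crop (400,275)) in line with the case mouth behind (380,295) and about 22 mm short. I'll lower 2 mm, shift 1 mm, and advance with force checks.

servo_tool([
  [0.8,-0.005,-0.001,0.002,0.1],
  [0.8,-0.01,0,0,0],
  [0.8,-0.007,0,0,0],
  [0.8,-0.004,0,0,0],
  [0.8,-0.003,0,0,0],
  [0.8,0,0,0,0],
])

```text
time_s: 20.45
eef_pos: [0.5435, -0.12, 0.0155]
eef_rot: [-1.869, -2.479, 0.026]
contact_force: [-3.5, 7.5, 0.1]
gripper_width: 0.0387
grip_force: 31.0
```

```bash
python3 to.py .5574 -.1672 .017 106;python3 ins.py
```

```text
pos [ 0.5435 -0.12    0.0155] yaw 105.96 tilt z [-0.039  0.009 -0.999] shift [-0.0491  0.0003 -0.0024] turn -0.04 t 20.45 joints [ 0.27  0.36 -0.15  1.85  0.06  0.98  0.37] F [-3.5  7.5  0.1]
scene 124 (array([ 549.8, -139.3]), array([36.5, 42.3]), 15.8) z 0.04688165812653333 along [-48.4  -9.8] lat [-17.4  -1.5  17.4] z by lat [np.float64(0.0462), np.float64(0.0475)]
```

The shoulder touches the lower edge because the sled bottom is at about 36.5 mm. Back off 2 mm, raise 2 mm, advance.

servo_tool([
  [0.8,0.003,0,0,0],
  [0.8,0,0,-0.002,0],
  [0.8,0,0,0,0],
  [0.8,-0.003,0,0,0],
  [0.8,-0.003,0,0,0],
  [0.8,0,0,0,0],
])

```text
time_s: 21.15
eef_pos: [0.5457, -0.1247, 0.0179]
eef_rot: [-1.872, -2.483, 0.026]
contact_force: [1.4, 2.3, -1.2]
gripper_width: 0.0392
grip_force: 30.6
```

```bash
python3 to.py .5574 -.1672 .017 106;python3 ins.py
```

```text
pos [ 0.5457 -0.1247  0.0179] yaw 105.96 tilt z [-0.036  0.006 -0.999] shift [-0.044  -0.0004  0.0002] turn -0.04 t 21.15 joints [ 0.27  0.36 -0.15  1.85  0.06  0.98  0.38] F [ 1.4  2.3 -1.2]
scene 114 (array([ 551.1, -141.5]), array([37.4, 36.5]), 21.0) z 0.049132822457942205 along [-42.3  -8.9] lat [-15.   -0.1  17.7] z by lat [np.float64(0.0486), np.float64(0.05)]
```

servo_tool([
  [0.8,-0.003,0,0.0007,0],
  [0.8,-0.003,0,0,0],
  [0.8,0,0,0,0],
])

```text
time_s: 21.55
eef_pos: [0.5476, -0.1315, 0.0174]
eef_rot: [-1.873, -2.482, 0.027]
contact_force: [4.1, 2.4, -1.0]
gripper_width: 0.0387
grip_force: 30.6
```

servo_tool([
  [0.8,-0.004,0,0,0],
  [0.8,-0.004,0,0,0],
  [0.8,0,0,0,0],
])

```text
time_s: 21.85
eef_pos: [0.5499, -0.1393, 0.0173]
eef_rot: [-1.874, -2.482, 0.027]
contact_force: [4.4, 2.8, -1.1]
gripper_width: 0.0388
grip_force: 30.6
```

servo_tool([
  [0.8,-0.004,0.0005,0,0],
  [0.8,-0.004,0,0,0],
  [0.8,-0.004,0,0,0],
  [0.8,0,0,0,0],
])

```text
time_s: 22.25
eef_pos: [0.5533, -0.151, 0.0169]
eef_rot: [-1.874, -2.482, 0.027]
contact_force: [4.5, 1.1, -0.7]
gripper_width: 0.039
grip_force: 30.6
```

servo_tool([
  [0.8,-0.002,0,0,0],
  [0.8,-0.001,0,0,0],
  [0.8,0,0,0,0],
])

```text
time_s: 22.55
eef_pos: [0.554, -0.1532, 0.0169]
eef_rot: [-1.873, -2.482, 0.027]
contact_force: [3.4, 3.8, -0.9]
gripper_width: 0.0391
grip_force: 30.6
```

```bash
python3 to.py .5574 -.1672 .017 106;python3 ins.py
```

```text
pos [ 0.554  -0.1532  0.0169] yaw 105.92 tilt z [-0.036  0.006 -0.999] shift [-0.0144 -0.0005 -0.0003] turn -0.08 t 22.55 joints [ 0.3   0.39 -0.13  1.81  0.06  0.99  0.42] F [ 3.4  3.8 -0.9]
```

40 mm is in. Release, back off, close, lower a little, then push the tail home.

servo_tool([
  [0.5,0,0,0,0],
  [0.3,0,0,0,0],
  [0.3,0,0,0,0],
  [0.3,0.015,0,0,0],
  [0.3,0.02,0,0,0],
  [1,0.005,0,0.004,0],
  [1,0,0,0,0],
  [1,0,0,0,0],
  [1,0,0,0,0],
  [1,0,0,0,0],
])

```text
time_s: 23.65
eef_pos: [0.5424, -0.1153, 0.0134]
eef_rot: [-1.874, -2.481, 0.028]
contact_force: [-0.4, 0.6, -0.4]
gripper_width: 0.0002
grip_force: 0.0
```

```bash
python3 to.py .5574 -.1672 .017 106;python3 ins.py
```

```text
pos [ 0.5424 -0.1153  0.0134] yaw 105.86 tilt z [-0.037  0.005 -0.999] shift [-0.0539  0.0001 -0.0045] turn -0.14 t 23.65 joints [ 0.26  0.36 -0.15  1.86  0.06  0.97  0.36] F [-0.4  0.6 -0.4]
```

servo_tool([
  [1,-0.01,0,0,0],
  [1,-0.01,0,0,0],
  [1,-0.005,0,0,0],
  [1,-0.005,0,0,0],
  [1,-0.004,0,0,0],
  [1,0,0,0,0],
])

```text
time_s: 24.35
eef_pos: [0.5517, -0.1479, 0.0128]
eef_rot: [-1.873, -2.481, 0.028]
contact_force: [-1.2, 0.9, 0.2]
gripper_width: 0.0001
grip_force: 0.0
```

servo_tool([
  [1,-0.003,0,0,0],
  [1,-0.002,0,0,0],
])

```text
time_s: 24.55
eef_pos: [0.553, -0.152, 0.0127]
eef_rot: [-1.872, -2.482, 0.028]
contact_force: [0.1, -0.0, 0.1]
gripper_width: -0.0
grip_force: 0.2
```

servo_tool([
  [1,-0.002,0,0,0],
  [1,-0.001,0,0,0],
])

```text
time_s: 24.75
eef_pos: [0.5539, -0.1551, 0.0127]
eef_rot: [-1.873, -2.481, 0.028]
contact_force: [-0.4, 0.8, -0.3]
gripper_width: -0.0002
grip_force: 0.3
```

```bash
python3 to.py .5574 -.1672 .017 106
```

```text
pos [ 0.5539 -0.1551  0.0127] yaw 105.91 tilt z [-0.037  0.005 -0.999] shift [-0.0125 -0.0001 -0.0045] turn -0.09 t 24.75 joints [ 0.3   0.39 -0.13  1.81  0.06  0.98  0.42] F [-0.4  0.8 -0.3]
```

servo_tool([
  [1,-0.001,0,0,0],
  [1,-0.001,0,0,0],
])

```text
time_s: 24.95
eef_pos: [0.5542, -0.156, 0.0127]
eef_rot: [-1.871, -2.481, 0.027]
contact_force: [-3.8, 5.8, 3.4]
gripper_width: -0.0002
grip_force: 3.3
```

servo_tool([
  [1,-0.001,0,0,0],
  [1,0,0,0,0],
])

```text
time_s: 25.15
eef_pos: [0.5541, -0.1559, 0.0127]
eef_rot: [-1.869, -2.481, 0.027]
contact_force: [-4.2, 6.0, 4.7]
gripper_width: 0.0001
grip_force: 3.6
```

servo_tool([
  [1,-0.001,0,0,0],
  [1,0,0,0,0],
])

```text
time_s: 25.35
eef_pos: [0.5541, -0.156, 0.0127]
eef_rot: [-1.868, -2.48, 0.026]
contact_force: [-5.6, 8.6, 6.4]
gripper_width: 0.0002
grip_force: 5.2
```

A hard stop at the flush position. Backing off, rising clear, and checking with the cameras.

servo_tool([
  [1,0.01,0,0,0],
  [1,0.03,0,0,0],
  [1,0.03,0,-0.02,0],
  [1,0,0,-0.05,0],
  [1,0,0,-0.05,0],
  [1,0.045,0,0,0],
  [1,0.045,0,0,0],
  [1,0.045,0,0,0],
  [1,0.045,0,0,0],
  [1,0,0,0,0],
])

```text
time_s: 26.35
eef_pos: [0.4892, 0.0876, 0.1369]
eef_rot: [-1.861, -2.489, 0.025]
contact_force: [0.6, -0.5, 0.6]
gripper_width: 0.0001
grip_force: 0.0
```

```bash
python3 - <<'E'
from meas import *
x=np.array([.276,-.961]); y=np.array([.961,.276]); O=np.array([.5574,-.1672])
old=load('top'); 
for n,vb in(('top',(385,200,455,275)),('scene',(215,275,330,345))):
    im=grab(n); uv,P=cloud(im,vb); Q=(P[:,:2]-O)*1000; a,l=Q@x,Q@y; z=P[:,2]
    c=(z>.0535)&(z<.06)&(abs(l)<22); print(n,'case top along',np.percentile(a[c],[1,99]).round(1),c.sum())
    m=(abs(l)<21)&(a<8)&(a>-40)&(z>.02)&(z<.0525); print(' mouth pts',m.sum())
    px=im['pixels'][uv[:,1],uv[:,0]]
    for i in np.nonzero(m)[0][:25]: print('  ',a[i].round(1),l[i].round(1),z[i].round(4),px[i].tolist())
# rib/cover check
im=load('top'); c_,s_=np.cos(np.radians(11.3)),np.sin(np.radians(11.3)); uv,P=cloud(im,(170,205,265,285)); L=(P[:,:2]*1000-[544.9,238.6])@np.array([[c_,-s_],[s_,c_]])
m=(abs(L[:,0])<46)&(abs(L[:,1])<40)&(P[:,2]>.037)&(P[:,2]<.045); print('rib',np.median(L[m],0).round(1))
E
python3 to.py .5 0 .1 106
```

```text
top case top along [ 0.6 61. ] 469
 mouth pts 32
   1.0 20.7 0.0329 [76, 73, 70]
   6.3 17.5 0.0516 [129, 125, 119]
   1.7 17.8 0.038 [56, 53, 51]
   0.6 15.6 0.041 [38, 40, 36]
   0.1 13.6 0.0403 [50, 50, 46]
   1.7 12.9 0.0429 [74, 76, 70]
   0.3 11.7 0.0352 [44, 45, 43]
   1.8 11.0 0.0387 [58, 61, 55]
   1.7 9.0 0.0357 [42, 46, 42]
   0.4 6.8 0.0401 [45, 44, 43]
   0.2 4.8 0.0375 [46, 45, 45]
   0.6 3.9 0.0478 [82, 80, 76]
   1.9 3.2 0.0521 [131, 127, 121]
   1.4 2.1 0.0391 [64, 62, 60]
   0.3 -0.0 0.042 [51, 50, 47]
   0.4 -2.0 0.0375 [54, 53, 52]
   0.2 -3.0 0.052 [96, 93, 88]
   1.0 -4.8 0.0431 [57, 58, 54]
   1.7 -5.6 0.0514 [116, 114, 108]
   1.4 -6.7 0.0364 [37, 41, 37]
   0.3 -8.8 0.0398 [50, 51, 48]
   1.5 -9.5 0.0451 [74, 78, 70]
   0.8 -10.7 0.0327 [45, 45, 43]
   1.8 -11.5 0.0395 [56, 61, 54]
   1.1 -13.5 0.0401 [44, 48, 43]
scene case top along [ 2.2 64.4] 401
 mouth pts 0
rib [23.2  4.1]
pos [0.4907 0.0817 0.1366] yaw 106.05 tilt z [-0.036  0.005 -0.999] shift [-0.0816 -0.0125  0.0358] turn 0.05 t 26.45 joints [ 0.04  0.12 -0.3   1.88  0.02  1.18  0.01] F [ 0.2 -1.2  0.4]
```

```bash
python3 -c "
from cell import arm
print(arm.finish_job())"
```

```text
the job is handed in; nothing more can be done
None
```

I handed the job in with the cover at its end stop, the flight controller pushed nose first and components up into the dark vise's case until its tail measured flush to about 1 mm, and the gripper released and clear; the judge gave no result.

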